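# Settle the hanging bird-cage dome over its base

### The arm

A 6-joint arm with a two-finger parallel gripper is mounted at the origin on the work surface. World frame = base frame: x ahead of the robot, y to its left, z up, the work surface at z = 0. Lengths are in m, angles in rad, forces in N, time in s.
With the tool pointing down it reaches from about 0.325 to 0.9 m from the base axis. Payload 6.1 kg.
Tool frame: the origin (TCP) lies between the finger pads; the fingertips stand 14 mm ahead of it and the grasp point (between the pads) lies 5 mm behind it; z points along the fingers, y is the direction in which the jaws open and shut (so a half turn about z gives the same grasp; the last joint's range is limited). The gripper opens to 87 mm and grips with 3 to 60 N. Pads are 19 mm wide; open, the fingers measure 117 mm over their backs; the gripper's body (75 mm by 190 mm) begins 51 mm behind the grasp point.
Start: joints at [1.209, 0.22, 1.526, -0, 1.395, -0.126], TCP at [0.146, 0.608, 0.237] pointing down, gripper open.
Joint ranges: [-2.98, 2.98], [-0.91, 2.08], [0.09, 2.57], [-1.24, 4.39], [0.2, 2.65], [-2.68, 2.68]. Speed limits (rad/s): [2.57, 2.57, 3.01, 3.14, 3.14, 3.14].

### API

Orientations are given as [roll, pitch, yaw] about the fixed x, y, z axes, in that order (R = Rz(yaw) Ry(pitch) Rx(roll)).
In Python, from station import observe, grab_frame, camera_info, sign_off, recognise, silhouettes, place_of gives the robot as it stands.
- The arm moves only by the tool arm_command, never from a script. Its argument "increments" is a list of rows, each a list of 3 entries, a list of its own where there are three numbers: the gripper command: -1 is shut, 1 is fully open, values between are in proportion, then the shift along the tool's x, y, z in m, then the turn, a rotation vector about the tool's x, y, z in rad. In form: [[hand, [x, y, z], [ax, ay, az]], ...]. A call has 1 to 20 rows; each row is the pose to reach, as a shift and turn from the pose commanded when the call began, along the tool's axes at that moment; what a row does not reach only later rows make up. A row lasts 1/12 s, in which the tool goes at most 41.7 mm and 7.16 degrees, less where a joint would pass 70% of its speed; a pose out of reach is approached as far as the arm can. A call with a gripper value outside its range is refused whole. The fingers move at their own pace and stop on an object; "newtons" is the grip in N (left out, the last holds). Time passes only in rows, so rows that repeat a pose let the fingers close. It gives the time, the measured TCP pose, the force and the opening at its end, in the units of the state.
- observe(): the state, without advancing time (a new reading comes with each control period).
- grab_frame(name): name is "scene" or "side" or "wrist"; returns the picture (400x640x3 uint8, red, green, blue); there is no depth.
- camera_info(name): a dict with "intrinsics" (3x3 intrinsics, pixels), "extrinsics" (4x4, takes a point from world to camera coordinates); the wrist camera has in their place "hand_eye" (4x4, takes a point from camera to tool coordinates, whose origin is the TCP and whose axes are the flange's). Camera axes: x right, y down, z forward; pixel columns grow to the right and rows downward; lengths in m; the calibration is good to about 2 mm. A picture is of the moment at which its call begins: read the wrist's pose just before it. camera_info takes no time and is no camera call.
- sign_off(): hands the job in, once; it reports no verdict.
Trained networks look in the newest picture that a camera, given by its name, has taken for a name from the list of things; names that differ only in an ending like _2 or _b are one class to them, and where a whole thing is asked for, a point or a joint stands for the part that bears it (a point fixed in the world has none). Each returns a list of dicts, best first, with "conf" (0 to 1); they miss things now and then, are a little off and sometimes report something else, mostly with a low value. They report only what shows in the picture. A call takes as long as a camera call. They do not tell look-alikes from the thing itself.
- recognise(thing, camera): "position" ([column, row] in pixels, amid what is visible of it).
- silhouettes(thing, camera): "region" (400x640 bool, what is visible of it) and "position" ([column, row] in pixels, amid what is visible of it).
- place_of(thing, camera): "position" ([column, row] in pixels: a listed point, or the origin of a listed thing).
The state is a dict: "time_s": time; "qpos": joint angles; "joint_vel": joint speeds; "joint_efforts": joint torques, N m; "tcp_pos": TCP position; "ee_rot": TCP orientation; "ft_force": force on the tool from outside, world axes, zero at the start; "wrist_torque": the same for the moment, N m; "opening": finger opening in m.
Only numpy, scipy, OpenCV 4.12 (cv2) and the standard library are available. Lean on these libraries where they do the work, as an engineer would, in place of code of your own. Each camera call takes 0.05 s, during which the arm holds its last target. There are 200 camera calls.

### The job

Press the round grey button on the white tower all the way down: this frees the bird-cage dome, which then rocks to and fro in its bail. Take the blue grip of the carriage and, without ever touching the dome, without racing the carriage and without making the rocking wilder, bring the dome over the gilt brass base and take the swing out of it, until it hangs upright and quiet with its red pin over the middle of the base for a good five seconds. Then let go and leave it hanging there at rest; leave the base, the loupe, the spudger and the comb where they lie.

Things in the scene. Friction and masses are not known exactly. Their poses are not given: they have to be found in the camera images.
- runner: Fixed runner: steel rail (16 mm thick, axis 215 mm above the worktop) between an aluminium A-frame and a white plastic tower (80 x 60 mm, 235 mm tall). Origin on the worktop under the rail; y runs along the rail towards the tower (tower centre y = +275 mm, A-frame y = -310 mm), z up, x level, across the rail. Its yaw varies by up to 0.2 rad.
- release (a joint): Travel of the round grey button: 0 at first, 0.015 m fully down. It takes about 3 N and stays where it is pushed. It carries a red upright catch tongue that blocks the red pin under the parked dome; the dome comes free all at once before 0.010 m is reached.
- release_top (a point): Centre of the top face of the grey button (36 mm across) on top of the white tower, 257 mm above the worktop before it is pressed; it moves straight down.
- carriage: Carriage, 0.5 kg (varies): black block 46 x 60 x 30 mm on the rail, blue grip above, steel bail below. Slides only along the rail with 1.5 N of friction, so it stays where it is left. Origin on the trunnion axis, 125 mm above the worktop, under the rail; axes as the runner's. Starts at its stop at y = +155 mm of the runner, far stop at y = -225 mm.
- grip (a point): Point to grip, in the middle of the blue grip, 15 mm below its top. The grip is an upright block, 30 mm along the rail, 26 mm across it, its top 285 mm above the worktop; the black block's top is 40 mm below this point.
- dome: Gilt bird-cage dome, 140 mm across, 100 mm high, 0.45 kg (varies), on trunnions in the bail. Origin on the trunnion axis, z up when it hangs straight, x along the trunnions. It rocks about x in the plane of the rail, nearly without friction (over a minute to halve): centre of mass only 3 mm below the axis, period 2.0 s (w = 3.1 rad/s) at any mass, like a pendulum 1.0 m long.
- pin_tip (a point): Tip of the red pin under the dome, 75 mm below the trunnion axis, 50 mm above the worktop when straight. Dome angle t (positive about the runner's x: pin towards the tower) obeys t'' = -w^2 (t + a / 9.81), w = 3.1 rad/s, a = the carriage's acceleration towards the tower in m/s^2. The catch holds it at t = +0.30 rad at the start.
- cage_base: Gilt brass bird-cage base standing loose under the rail between the A-frame and the parked carriage: a round plate 160 mm across with a raised rim, 26 mm high in all, 0.9 kg. Origin at the centre of its underside.
- base_socket (a point): Middle of the base: top of the small black socket disc (22 mm across), 22 mm above the worktop, the target for the red pin.
- loupe: Bystander: chrome loupe, 42 mm across, 30 mm high, standing loose. Origin at the centre of its underside.
- spudger: Bystander: black nylon spudger lying along its x axis, about 140 mm long, 11 mm wide, 7 mm high. Origin under the middle of its thick part.
- comb: Bystander: polished steel tuning comb lying flat, about 60 x 100 mm, 6 mm high. Origin under its middle.
Mind the look-alikes: they are no part of the job. Several things have the shape of the cage_base; the one meant has the colours described above.

How it is judged:
By the outcome, as a careful person would: the job done as asked, in the order asked, and still so for the second after the job is handed in, with the robot touching nothing.
It also fails if it takes over 64 s, if anything falls off the work surface, if the arm or the gripper's body presses on something with over 40 N, if the wrist force passes 120 N, or if a joint passes its speed limit or range.

## Working session

There is one attempt and no reset: what is moved stays moved. The work goes in short steps, Python scripts to look and compute and a tool call to move; the robot and the scene stay as the last step left them, time stands still between calls to the robot, and variables do not carry over. Pictures are saved under pics/ and viewed, about 8 in all and at most 12, crops included, and the job is handed in when it is done.

Besides the shell and the picture viewer there is one more tool, called after ">>>" by a JSON object that holds its "fn" and its "kwargs". arm_command: Moves the arm, as the interface text tells. Its arguments: {"type":"object","properties":{"increments":{"type":"array"},"newtons":{"type":"number"}},"required":["increments"]}

```bash
mkdir -p pics; ls; cat > h.py <<'E'
import numpy as np, cv2
from station import *
def ray(cam,px):
    c=camera_info(cam);K=np.array(c["intrinsics"]);E=np.array(c["extrinsics"])
    R=E[:3,:3];o=-R.T@E[:3,3];d=R.T@np.linalg.inv(K)@[px[0],px[1],1];return o,d
def atz(cam,px,z):
    o,d=ray(cam,px);return (o+d*(z-o[2])/d[2])
def proj(cam,p):
    c=camera_info(cam);K=np.array(c["intrinsics"]);E=np.array(c["extrinsics"])
    q=K@(E[:3,:3]@np.array(p)+E[:3,3]);return q[:2]/q[2]
def snap(cam,name=None):
    f=grab_frame(cam)
    if name: cv2.imwrite(f"pics/{name}.png",cv2.cvtColor(f,cv2.COLOR_RGB2BGR))
    return f
E
python3 - <<'E'
from h import *
Z=dict(release_top=.257,grip=.27,base_socket=.022,pin_tip=.05)
print(observe())
for cam in("scene","side"):
    snap(cam,cam+"0")
    for t in Z:
        for r in place_of(t,cam)[:4]: print(cam,t,np.round(r["position"],1),round(r["conf"],2),np.round(atz(cam,r["position"],Z[t]),4))
E
```

```text
pics
{'time_s': 0.0, 'qpos': array([ 1.20889361e+00,  2.21210163e-01,  1.52763555e+00,  2.67514080e-05,
        1.39476048e+00, -1.26083088e-01]), 'joint_vel': array([ 0.00081967,  0.00039119,  0.00052519,  0.00049028,  0.00163963,
       -0.00052297]), 'joint_efforts': array([-2.15293570e-03, -4.94604099e+01, -3.87378716e+01,  6.96956716e-02,
        5.70351665e-02, -1.43355442e-04]), 'tcp_pos': array([0.14578748, 0.60711789, 0.23543423]), 'ee_rot': array([-3.13959841e+00, -2.79320763e-04,  2.90576803e+00]), 'ft_force': array([ 0.3921102 , -0.39127596,  0.15766161]), 'wrist_torque': array([-0.00116262,  0.01847122, -0.04333404]), 'opening': 0.08697268637761126}
scene release_top [422.1 188.1] 0.65 [0.5817 0.2454 0.257 ]
scene release_top [319.3 280. ] 0.44 [ 0.9255 -0.0071  0.257 ]
scene grip [373.9 210.8] 0.75 [0.6996 0.1106 0.27  ]
scene grip [379.3 178.1] 0.67 [0.5715 0.1197 0.27  ]
scene base_socket [278.1 164.7] 0.92 [ 0.3028 -0.2591  0.022 ]
scene base_socket [225.1 161.8] 0.82 [ 0.3162 -0.4689  0.022 ]
scene base_socket [291.4 216.1] 0.77 [ 0.5506 -0.1588  0.022 ]
scene base_socket [233.5 271.3] 0.57 [ 0.7943 -0.2949  0.022 ]
scene pin_tip [379.2 226.1] 0.94 [0.5736 0.1427 0.05  ]
scene pin_tip [293.5 215.6] 0.37 [ 0.5699 -0.1465  0.05  ]
scene pin_tip [317.  279.7] 0.21 [ 0.803  -0.0315  0.05  ]
scene pin_tip [320.1 187. ] 0.17 [ 0.4247 -0.0762  0.05  ]
side release_top [249.6 124.1] 0.74 [0.5753 0.2448 0.257 ]
side grip [271.7 133.7] 0.66 [0.5626 0.1157 0.27  ]
side base_socket [431.6 234.2] 0.89 [ 0.8018 -0.2922  0.022 ]
side base_socket [289.  317.5] 0.86 [ 0.3139 -0.2512  0.022 ]
side base_socket [362.7 386.3] 0.84 [ 0.3118 -0.47    0.022 ]
side base_socket [335.9 251.1] 0.81 [ 0.5497 -0.1609  0.022 ]
side pin_tip [271.7 196.1] 0.82 [0.5657 0.1412 0.05  ]
```

View pics/scene0.png

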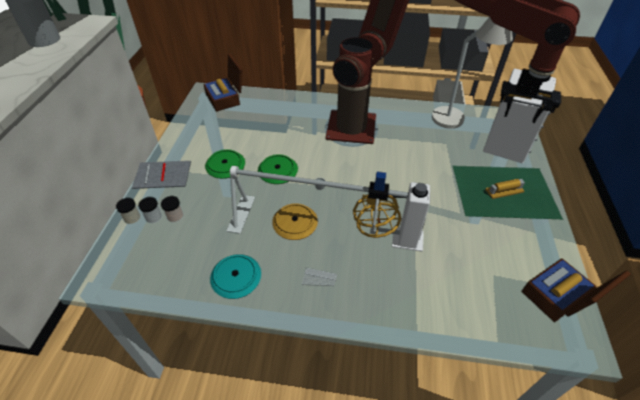

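View pics/side0.png

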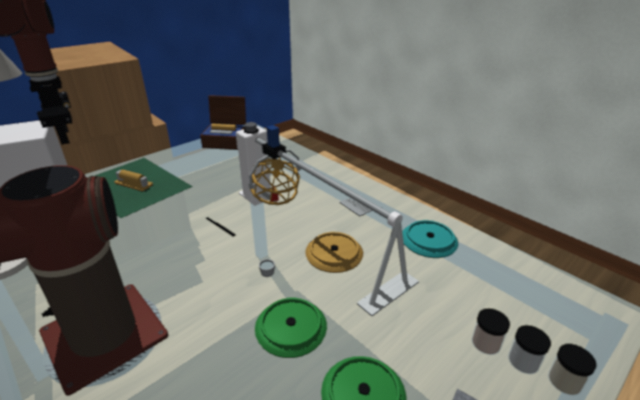

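```bash
cat >> h.py <<'E'
def tri(obs):
    A=[];b=[]
    for cam,px in obs:
        o,d=ray(cam,px);d=d/np.linalg.norm(d);P=np.eye(3)-np.outer(d,d);A.append(P);b.append(P@o)
    A=np.vstack(A);b=np.hstack(b);return np.linalg.lstsq(A,b,rcond=None)[0]
E
python3 - <<'E'
from h import *
from scipy.optimize import least_squares
obs={"rel":((422.1,188.1),(249.6,124.1)),"grip":((379.3,178.1),(271.7,133.7)),"base":((291.4,216.1),(335.9,251.1)),"pin":((379.2,226.1),(271.7,196.1))}
for k,(a,b) in obs.items(): print(k,np.round(tri([("scene",a),("side",b)]),4))
L={"rel":(0,.275,.257),"grip":(0,.155,.27),"pin":(0,.155+.075*np.sin(.3),.125-.075*np.cos(.3))}
af=((235,172),(395,217)) # rail at A-frame, by eye
def W(p,l): c,s=np.cos(p[2]),np.sin(p[2]); return [p[0]+c*l[0]-s*l[1],p[1]+s*l[0]+c*l[1],l[2]]
def res(p):
    r=[]
    for k,l in L.items():
        for cam,px in zip(("scene","side"),obs[k]): r+=list(proj(cam,W(p,l))-px)
    for cam,px in zip(("scene","side"),af): r+=list((proj(cam,W(p,(0,-.31,.22)))-px)*.5)
    return r
s=least_squares(res,[.56,-.03,-.07],loss="soft_l1");p=s.x
print(p,np.round(s.fun,1) if 0 else np.round(res(p),1))
print("rel",W(p,L["rel"]),"grip",W(p,L["grip"]))
b=tri([("scene",obs["base"][0]),("side",obs["base"][1])]);c,sn=np.cos(p[2]),np.sin(p[2]);d=b[:2]-p[:2]
print("base in runner",c*d[0]+sn*d[1],-sn*d[0]+c*d[1])
im=np.hstack([cv2.resize(cv2.imread("pics/scene0.png")[130:290,200:440],None,fx=1.65,fy=1.65),cv2.resize(cv2.imread("pics/side0.png")[110:270,220:460],None,fx=1.65,fy=1.65)])
cv2.imwrite("pics/crop.png",im)
f=cv2.cvtColor(cv2.imread("pics/side0.png"),cv2.COLOR_BGR2RGB)
print(f[185:205,262:282].astype(int)[:,:,0]-f[185:205,262:282].astype(int)[:,:,1])
E
```

```text
rel [0.5779 0.2469 0.2547]
grip [0.567  0.1206 0.2666]
base [ 0.5503 -0.1595  0.0211]
pin [0.5693 0.1441 0.0463]
[ 0.56268264 -0.03045301 -0.04933897] [-0.5 -1.4  0.4 -0.   1.6 -0.1  0.3 -1.6  1.3 -1.   0.4 -2.2 -1.3 -1.4
  0.7  1.3]
rel [np.float64(0.5762453551426655), np.float64(0.2442123409340723), 0.257] grip [np.float64(0.5703270806485323), np.float64(0.1243583713418552), 0.27]
base in runner -0.005998106928088516 -0.12949642488533522
[[ 17   9   3   0  -1  -1   0   2   5  11  15  13   8   6   5   5   8   7
    6   4]
 [ 23  18  12   5   1   0   0   0   3   8  16  21  21  15  10   6   4   1
   -1  -1]
 [ 23  21  16  12   6   2   2   3   5  10  18  25  28  22  11   3  -1  -2
   -2  -2]
 [ 16  19  19  16  11   9   9  10  13  15  21  29  29  25  13   3  -2  -2
   -2  -1]
 [  8  14  17  18  16  15  16  17  20  20  23  28  31  26  18   9   2   0
    1   3]
 [  6  12  15  15  15  15  16  18  20  20  22  24  27  26  23  16   9   5
    7   9]
 [ 10  11  12  10   8  10  11  13  17  18  20  21  21  23  22  18  15  13
   15  15]
 [  9   7   4   3   3   3   3   5  10  16  22  23  22  22  21
[... 344 characters left out ...]
  22  11
    9   9]
 [  4   1   0  -1  -2  -1  -1   4  16  32  47  53  54  54  53  40  23  10
    4   4]
 [ 14   9   5   2   0  -1   0   6  18  34  47  53  52  54  52  40  25  10
    2   1]
 [ 21  19  15  11   7   5   4   8  19  37  48  52  49  48  44  36  23  11
    2   0]
 [ 22  22  21  20  19  15  12  12  22  35  43  40  35  33  30  24  15   8
    2   0]
 [ 14  16  20  22  23  21  19  19  23  30  31  26  21  21  20  13   9   5
    4   4]
 [  1   3   9  15  18  20  21  21  22  25  25  22  18  17  17  14  10   9
    9  11]
 [ -9  -5   0   5   8  11  14  16  18  19  20  18  17  16  16  16  14  13
   14  13]
 [-13  -9  -3   1   2   3   6   7   8   9   9  10   9   9  10  10  11  10
    8   7]]
```

View pics/crop.png

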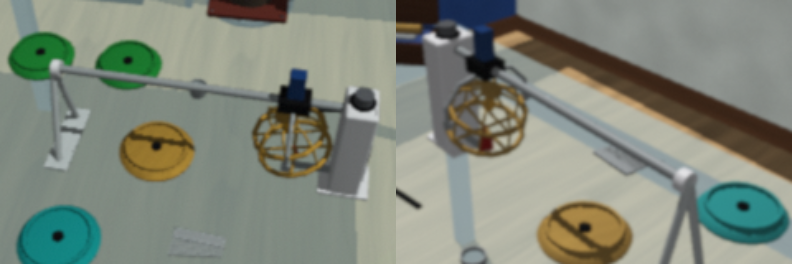

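Candidates for the base: green (225,162), green (278,165), teal (233,271), gilt (294,220) in the scene view. The crop shows the gilt one at (157,147), under the rail, so that is the target. The blue grip is at (379,178) and the grey button at (422,188).

>>> {"fn": "arm_command", "kwargs": {"increments": [[-1, [-0.02, -0.01, -0.04], [0, 0, 0]], [-1, [-0.504, -0.2515, -0.075], [0, 0, -0.186]], [-1, [-0.504, -0.2515, -0.075], [0, 0, -0.186]], [-1, [-0.504, -0.2515, -0.075], [0, 0, -0.186]], [-1, [-0.504, -0.2515, -0.075], [0, 0, -0.186]], [-1, [-0.504, -0.2515, -0.075], [0, 0, -0.186]], [-1, [-0.504, -0.2515, -0.075], [0, 0, -0.186]], [-1, [-0.504, -0.2515, -0.075], [0, 0, -0.186]], [-1, [-0.504, -0.2515, -0.075], [0, 0, -0.186]], [-1, [-0.504, -0.2515, -0.075], [0, 0, -0.186]], [-1, [-0.504, -0.2515, -0.075], [0, 0, -0.186]], [-1, [-0.504, -0.2515, -0.075], [0, 0, -0.186]], [-1, [-0.504, -0.2515, -0.075], [0, 0, -0.186]], [-1, [-0.504, -0.2515, -0.075], [0, 0, -0.186]], [-1, [-0.504, -0.2515, -0.075], [0, 0, -0.186]], [-1, [-0.504, -0.2515, -0.075], [0, 0, -0.186]], [-1, [-0.504, -0.2515, -0.075], [0, 0, -0.186]], [-1, [-0.504, -0.2515, -0.075], [0, 0, -0.186]]], "newtons": 25}}

```text
time_s: 2.0
tcp_pos: [0.5763, 0.2465, 0.3114]
ee_rot: [3.141, -0.001, 3.093]
ft_force: [-0.5, 0.2, 0.5]
opening: 0.0005
```

```bash
cat >> h.py <<'E'
from scipy.spatial.transform import Rotation as Ro
def wrist_atz(px,z,s):
    c=camera_info("wrist");K=np.array(c["intrinsics"]);H=np.array(c["hand_eye"])
    R=Ro.from_euler("xyz",s["ee_rot"]).as_matrix()
    o=R@H[:3,3]+s["tcp_pos"];d=R@H[:3,:3]@np.linalg.inv(K)@[px[0],px[1],1]
    return o+d*(z-o[2])/d[2]
E
python3 - <<'E'
from h import *
s=observe();print(s["time_s"],s["tcp_pos"],s["ee_rot"])
snap("wrist","w0")
for t,z in(("release_top",.257),("grip",.27)):
    for r in place_of(t,"wrist")[:2]: print(t,r["position"],r["conf"],wrist_atz(r["position"],z,s))
E
```

```text
2.0 [0.5762923  0.24645732 0.31137   ] [ 3.14123227e+00 -7.91936805e-04  3.09292564e+00]
release_top [312.9, 230.7] 0.76 [0.57486042 0.24220781 0.257     ]
grip [135.4, 242.1] 0.87 [0.57198383 0.12381006 0.27      ]
```

View pics/w0.png

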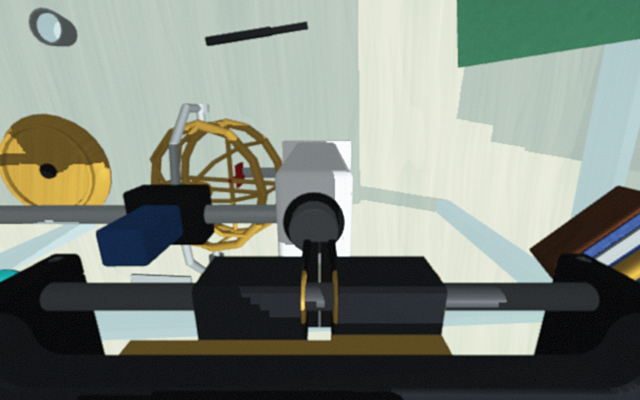

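>>> {"fn": "arm_command", "kwargs": {"increments": [[-1, [0, -0.003, 0.02], [0, 0, 0]], [-1, [0, -0.003, 0.036], [0, 0, 0]], [-1, [0, -0.003, 0.042], [0, 0, 0]], [-1, [0, -0.003, 0.047], [0, 0, 0]], [-1, [0, -0.003, 0.052], [0, 0, 0]], [-1, [0, -0.003, 0.056], [0, 0, 0]], [-1, [0, -0.003, 0.058], [0, 0, 0]], [-1, [0, -0.003, 0.058], [0, 0, 0]], [-1, [0, -0.003, 0.058], [0, 0, 0]]]}}

```text
time_s: 2.9
tcp_pos: [0.5772, 0.2431, 0.2563]
ee_rot: [3.14, 0.002, 3.092]
ft_force: [-6.8, -0.4, 10.5]
opening: 0.0005
```

>>> {"fn": "arm_command", "kwargs": {"increments": [[-1, [0, 0, 0.002], [0, 0, 0]], [-1, [0, 0, 0.002], [0, 0, 0]], [-1, [0, 0, 0.002], [0, 0, 0]]]}}

```text
time_s: 3.15
tcp_pos: [0.5773, 0.2431, 0.2563]
ee_rot: [3.14, 0.003, 3.092]
ft_force: [-9.5, -1.2, 17.1]
opening: 0.0004
```

>>> {"fn": "arm_command", "kwargs": {"increments": [[-1, [0, 0, -0.04], [0, 0, 0]], [0.5, [0, 0, -0.08], [0, 0, 0]], [1, [0, -0.04, -0.085], [0, 0, 0]], [1, [0, -0.08, -0.085], [0, 0, 0]], [1, [0, -0.119, -0.085], [0, 0, 0]], [1, [0, -0.119, -0.085], [0, 0, 0]], [1, [0, -0.119, -0.085], [0, 0, 0]]]}}

```text
time_s: 3.73
tcp_pos: [0.5717, 0.1217, 0.3371]
ee_rot: [3.141, 0.001, 3.088]
ft_force: [0.5, 0.2, -0.4]
opening: 0.0325
```

```bash
python3 - <<'E'
from h import *
s=observe();print(s["time_s"],s["tcp_pos"],s["ee_rot"],s["opening"])
snap("wrist","w1")
for t,z in(("release_top",.242),("grip",.27),("base_socket",.022)):
    for r in place_of(t,"wrist")[:2]: print(t,r["position"],r["conf"],wrist_atz(r["position"],z,s))
E
```

```text
3.7333 [0.57165432 0.12172503 0.33713052] [3.14143445e+00 1.37154051e-03 3.08810945e+00] 0.03246948291220305
release_top [465.4, 210.5] 0.68 [0.57543352 0.2435979  0.242     ]
grip [320.4, 226.4] 0.76 [0.57225896 0.12273403 0.27      ]
grip [312.2, 170.5] 0.73 [0.52975099 0.11916886 0.27      ]
base_socket [95.8, 305.5] 0.95 [ 0.7941942 -0.2825709  0.022    ]
base_socket [142.0, 167.2] 0.78 [ 0.55660188 -0.14677702  0.022     ]
```

View pics/w1.png

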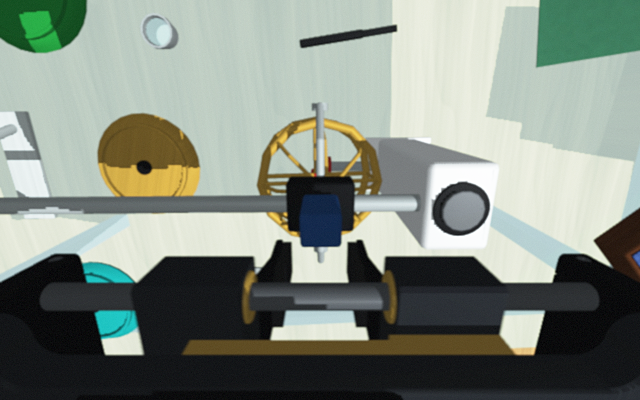

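>>> {"fn": "arm_command", "kwargs": {"increments": [[1, [0, 0, 0], [0, 0, 0]], [1, [0, 0.001, 0.02], [0, 0, 0]], [1, [0, 0.001, 0.03], [0, 0, 0]], [1, [0, 0.001, 0.035], [0, 0, 0]], [1, [0, 0.001, 0.055], [0, 0, 0]], [1, [0, 0.001, 0.07], [0, 0, 0]], [1, [0, 0.001, 0.07], [0, 0, 0]], [-1, [0, 0.001, 0.07], [0, 0, 0]], [-1, [0, 0.001, 0.07], [0, 0, 0]], [-1, [0, 0.001, 0.07], [0, 0, 0]], [-1, [0, 0.001, 0.07], [0, 0, 0]], [-1, [0, 0.001, 0.07], [0, 0, 0]], [-1, [0, 0.001, 0.07], [0, 0, 0]], [-1, [0, 0.001, 0.07], [0, 0, 0]]], "newtons": 25}}

```text
time_s: 5.1
tcp_pos: [0.5714, 0.1246, 0.2669]
ee_rot: [3.142, 0.001, 3.092]
ft_force: [-0.2, 0.5, -0.3]
opening: 0.0484
```

```bash
cat >> h.py <<'E'
def record(n,f):
    T=[];F=[];P=[]
    for i in range(n):
        s=observe();T.append(s["time_s"]);P.append(s["tcp_pos"]);F.append(grab_frame("side"))
    np.savez(f,T=T,F=np.array(F),P=P);return np.array(T),np.array(F),np.array(P)
def red(f,c,r=14):
    y0,x0=int(c[1])-r,int(c[0])-r
    g=f[y0:y0+2*r,x0:x0+2*r].astype(float);w=np.clip((g[...,0]-g[...,1])-np.abs(g[...,1]-g[...,2])-8,0,None)
    yy,xx=np.mgrid[y0:y0+2*r,x0:x0+2*r];S=w.sum();return ((w*xx).sum()/S,(w*yy).sum()/S,S) if S>0 else (0,0,0)
E
python3 - <<'E'
from h import *
T,F,P=record(30,"r1.npz")
print(observe()["opening"],P[0],P[-1])
for t,f in zip(T,F): print(round(t,3),np.round(red(f,(272,195)),1))
yaw=-.049;c,s=np.cos(yaw),np.sin(yaw)
for a in(-.3,0,.3): l=.075*np.sin(a);print(proj("side",[.5714-s*l,.124+c*l,.125-.075*np.cos(a)]))
E
```

```text
0.02970229330491574 [0.57140571 0.12456709 0.26691733] [0.57119537 0.12243213 0.2665247 ]
5.1 [ 274.7  201.8 1052. ]
5.15 [ 274.5  202.  1110. ]
5.2 [ 274.5  202.  1204. ]
5.25 [ 274.4  202.  1282. ]
5.3 [ 274.3  202.2 1325. ]
5.35 [ 274.3  202.1 1359. ]
5.4 [ 274.3  202.2 1360. ]
5.45 [ 274.3  202.1 1363. ]
5.5 [ 274.4  202.1 1333. ]
5.55 [ 274.4  202.1 1286. ]
5.6 [ 274.5  202.  1235. ]
5.65 [ 274.5  202.1 1138. ]
5.7 [ 274.6  201.9 1088. ]
5.75 [ 274.8  201.5 1033. ]
5.8 [274.8 201.1 967. ]
5.85 [274.8 200.7 902. ]
5.9 [274.8 199.9 919. ]
5.95 [274.8 199.4 925. ]
6.0 [274.8 198.8 987. ]
6.05 [274.7 198.8 985. ]
6.1 [274.6 198.6 942. ]
6.15 [274.5 198.9 859. ]
6.2 [274.6 198.9 835. ]
6.25 [274.6 199.2 879. ]
6.3 [274.5 199.3 929. ]
6.35 [274.6 199.3 933. ]
6.4 [274.6 199.4 957. ]
6.45 [274.6 199.4 958. ]
6.5 [274.6 199.3 945. ]
6.55 [274.5 199.3 929. ]
[280.58341928 199.6231745 ]
[276.50593024 197.59106577]
[272.41001227 193.80838482]
```

```bash
python3 - <<'E'
import numpy as np,cv2
d=np.load("r1.npz");F=d["F"]
ims=[cv2.resize(cv2.cvtColor(F[i][145:215,240:310],cv2.COLOR_RGB2BGR),(264,264),interpolation=cv2.INTER_CUBIC) for i in(0,4,8,12,16,20)]
cv2.imwrite("pics/m1.png",np.vstack([np.hstack(ims[:3]),np.hstack(ims[3:])]))
E
```

```text
(no output)
```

View pics/m1.png

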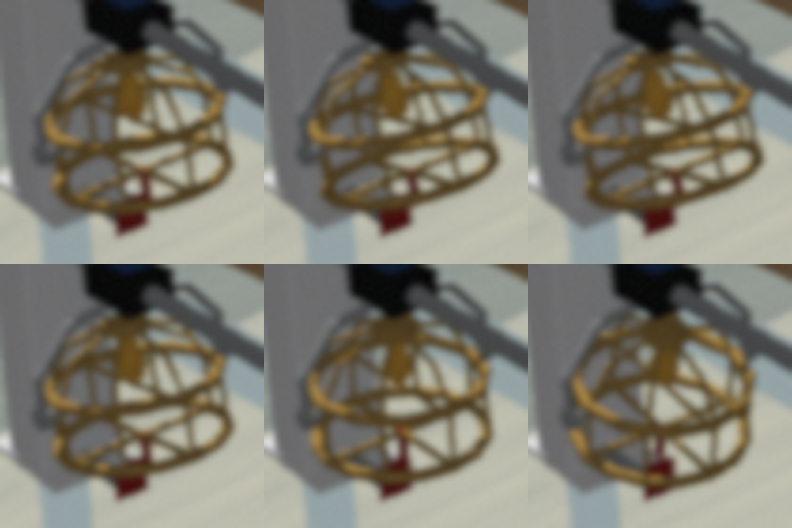

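```bash
cat > plan.py <<'E'
import numpy as np, cv2
from scipy.optimize import minimize, minimize_scalar
w=3.1;h=1/12;g=9.81
# exact step with constant a over a row
c,s=np.cos(w*h),np.sin(w*h)
Ad=np.array([[c,s/w],[-w*s,c]])
Bd=(np.eye(2)-Ad)@np.array([-1/g,0])
def sim(a,th):
    x=v=0;th=np.array(th,float);X=[];V=[];TH=[]
    for ai in a:
        x+=v*h+ai*h*h/2;v+=ai*h;th=Ad@th+Bd*ai;X.append(x);V.append(v);TH.append(th.copy())
    return np.array(X),np.array(V),np.array(TH)
def plan(th0,D,N,vmax=.13,xmax=.0005,xmin=-9):
    E=np.eye(N);X0,V0,T0=sim(np.zeros(N),th0)
    R=[sim(e,[0,0]) for e in E];MX=np.array([r[0] for r in R]).T;MV=np.array([r[1] for r in R]).T;MT=np.array([r[2][-1] for r in R]).T
    Aeq=np.vstack([MX[-1],MV[-1],MT]);beq=np.r_[D,0,-T0[-1]]
    J=np.diff(np.vstack([np.zeros(N),E,np.zeros(N)]),axis=0);Q=E+3*J.T@J
    a0=np.linalg.lstsq(Aeq,beq,rcond=None)[0]
    G=np.vstack([MV,-MV,-MX,MX]);hh=np.r_[np.full(2*N,-vmax),np.full(N,-xmax),np.full(N,xmin)]
    r=minimize(lambda a:a@Q@a,a0,jac=lambda a:2*Q@a,method="SLSQP",options=dict(maxiter=300),
      constraints=[dict(type="eq",fun=lambda a:Aeq@a-beq,jac=lambda a:Aeq),dict(type="ineq",fun=lambda a:G@a-hh,jac=lambda a:G)])
    return r.x,r
E
python3 - <<'E'
from plan import *
d=np.load("r1.npz");T=d["T"];F=d["F"][:,145:215,240:310].astype(float).reshape(30,-1)
n=np.linalg.norm
D=np.array([[n(a-b) for a in F] for b in F])
def cost(t0):
    e=[]
    for i in range(30):
        m=2*t0-T[i]
        if T[0]<=m<=T[-1]:
            k=min(int((m-T[0])/.05),28);u=(m-T[k])/.05
            e.append(n(F[i]-(1-u)*F[k]-u*F[k+1]))
    return np.mean(e)
for lo,hi in((5.2,5.7),(6.2,6.5)):
    q=np.arange(lo,hi,.01);cc=[cost(t) for t in q];print(q[np.argmin(cc)],min(cc),np.median(cc))
from h import observe
t=observe()["time_s"];print("now",t)
E
```

```text
5.409999999999996 148.25615147148025 1252.65870178251
6.429999999999995 99.42289060068168 791.8561626025036
now 6.6
```

```bash
python3 - <<'E'
from plan import *
ph=3.1*(6.6+.06-6.425)
th0=[.3*np.cos(ph),-.3*w*np.sin(ph)]
for N in(72,90):
    a,r=plan(th0,-.275,N)
    X,V,TH=sim(a,th0);amp=np.hypot(TH[:,0],TH[:,1]/w)
    print(N,r.success,abs(a).max(),abs(V).max(),amp.max(),TH[-1],X.min(),X.max())
    print(np.round(amp[::6],2))
# save N=72... print rows
a,r=plan(th0,-.275,80);X,V,TH=sim(a,th0);amp=np.hypot(TH[:,0],TH[:,1]/w)
print(abs(a).max(),abs(V).max(),amp.max());Xr=np.round(X*1e4)/1e4*1000
np.save("X1.npy",X)
for k in range(0,80,20): print(k,[float(q) for q in np.round((X[k:k+20]-(X[k-1] if k else 0))*1000,1)])
E
```

```text
72 True 0.39186152662560575 0.1300001165846082 0.2967514808090257 [1.18449087e-17 2.12503626e-16] -0.2770261645914501 -0.0005702626119223559
[0.3  0.26 0.26 0.21 0.2  0.15 0.15 0.1  0.09 0.04 0.04 0.01]
90 True 0.25873951775976334 0.12647929397713342 0.29784352536058595 [7.20994445e-18 4.75314232e-16] -0.2750000000000007 -0.0003780292065914794
[0.3  0.27 0.26 0.23 0.22 0.19 0.18 0.15 0.14 0.11 0.1  0.07 0.06 0.03
 0.02]
0.3866330157494066 0.1300001246053037 0.2968008405640811
0 [-0.6, -2.6, -6.5, -12.4, -20.2, -29.4, -39.7, -50.4, -61.2, -72.1, -82.9, -93.5, -103.5, -112.3, -119.4, -124.6, -127.6, -128.6, -127.8, -125.5]
20 [3.1, 6.4, 9.3, 11.1, 11.5, 10.0, 6.4, 0.7, -6.9, -16.0, -26.2, -36.9, -47.7, -58.6, -69.4, -80.1, -90.3, -99.5, -107.1, -112.9]
40 [-3.7, -5.2, -4.9, -3.1, -0.2, 3.1, 6.1, 8.4, 9.3, 8.3, 5.4, 0.3, -6.8, -15.6, -25.5, -36.2, -47.0, -57.8, -68.7, -79.3]
60 [-10.0, -18.6, -25.4, -29.9, -31.8, -31.1, -27.8, -22.2, -14.9, -6.3, 2.7, 11.8, 20.2, 27.5, 33.3, 37.6, 40.4, 42.0, 42.6, 42.7]
```

>>> {"fn": "arm_command", "kwargs": {"increments": [[-1, [0, -0.0006, 0], [0, 0, 0]], [-1, [0, -0.0026, 0], [0, 0, 0]], [-1, [0, -0.0065, 0], [0, 0, 0]], [-1, [0, -0.0124, 0], [0, 0, 0]], [-1, [0, -0.0202, 0], [0, 0, 0]], [-1, [0, -0.0294, 0], [0, 0, 0]], [-1, [0, -0.0397, 0], [0, 0, 0]], [-1, [0, -0.0504, 0], [0, 0, 0]], [-1, [0, -0.0612, 0], [0, 0, 0]], [-1, [0, -0.0721, 0], [0, 0, 0]], [-1, [0, -0.0829, 0], [0, 0, 0]], [-1, [0, -0.0935, 0], [0, 0, 0]], [-1, [0, -0.1035, 0], [0, 0, 0]], [-1, [0, -0.1123, 0], [0, 0, 0]], [-1, [0, -0.1194, 0], [0, 0, 0]], [-1, [0, -0.1246, 0], [0, 0, 0]], [-1, [0, -0.1276, 0], [0, 0, 0]], [-1, [0, -0.1286, 0], [0, 0, 0]], [-1, [0, -0.1278, 0], [0, 0, 0]], [-1, [0, -0.1255, 0], [0, 0, 0]]], "newtons": 25}}

```text
time_s: 8.27
tcp_pos: [0.5654, -0.0026, 0.2665]
ee_rot: [-3.14, 0.001, 3.091]
ft_force: [5.3, -1.3, -3.4]
opening: 0.0301
```

>>> {"fn": "arm_command", "kwargs": {"increments": [[-1, [0, 0.0031, 0], [0, 0, 0]], [-1, [0, 0.0064, 0], [0, 0, 0]], [-1, [0, 0.0093, 0], [0, 0, 0]], [-1, [0, 0.0111, 0], [0, 0, 0]], [-1, [0, 0.0115, 0], [0, 0, 0]], [-1, [0, 0.01, 0], [0, 0, 0]], [-1, [-0.0005, 0.0064, 0], [0, 0, 0]], [-1, [-0.0005, 0.0007, 0], [0, 0, 0]], [-1, [-0.001, -0.0069, 0], [0, 0, 0]], [-1, [-0.001, -0.016, 0], [0, 0, 0]], [-1, [-0.001, -0.0262, 0], [0, 0, 0]], [-1, [-0.0015, -0.0369, 0], [0, 0, 0]], [-1, [-0.0015, -0.0477, 0], [0, 0, 0]], [-1, [-0.002, -0.0586, 0], [0, 0, 0]], [-1, [-0.002, -0.0694, 0], [0, 0, 0]], [-1, [-0.002, -0.0801, 0], [0, 0, 0]], [-1, [-0.0025, -0.0903, 0], [0, 0, 0]], [-1, [-0.0025, -0.0995, 0], [0, 0, 0]], [-1, [-0.0025, -0.1071, 0], [0, 0, 0]], [-1, [-0.0025, -0.1129, 0], [0, 0, 0]]]}}

```text
time_s: 9.93
tcp_pos: [0.5604, -0.1153, 0.2664]
ee_rot: [-3.141, -0.003, 3.091]
ft_force: [-6.5, 2.1, 1.9]
opening: 0.0298
```

>>> {"fn": "arm_command", "kwargs": {"increments": [[-1, [0, -0.0037, 0], [0, 0, 0]], [-1, [0, -0.0052, 0], [0, 0, 0]], [-1, [0, -0.0049, 0], [0, 0, 0]], [-1, [0, -0.0031, 0], [0, 0, 0]], [-1, [0, -0.0002, 0], [0, 0, 0]], [-1, [0, 0.0031, 0], [0, 0, 0]], [-1, [0, 0.0061, 0], [0, 0, 0]], [-1, [0, 0.0084, 0], [0, 0, 0]], [-1, [0, 0.0093, 0], [0, 0, 0]], [-1, [0, 0.0083, 0], [0, 0, 0]], [-1, [0, 0.0054, 0], [0, 0, 0]], [-1, [0, 0.0003, 0], [0, 0, 0]], [-1, [0, -0.0068, 0], [0, 0, 0]], [-1, [0, -0.0156, 0], [0, 0, 0]], [-1, [0, -0.0255, 0], [0, 0, 0]], [-1, [-0.0005, -0.0362, 0], [0, 0, 0]], [-1, [-0.0005, -0.047, 0], [0, 0, 0]], [-1, [-0.001, -0.0578, 0], [0, 0, 0]], [-1, [-0.001, -0.0687, 0], [0, 0, 0]], [-1, [-0.001, -0.0793, 0], [0, 0, 0]]]}}

```text
time_s: 11.6
tcp_pos: [0.5568, -0.1943, 0.2665]
ee_rot: [3.141, -0.005, 3.091]
ft_force: [-8.4, 2.1, 3.7]
opening: 0.0298
```

>>> {"fn": "arm_command", "kwargs": {"increments": [[-1, [0, -0.01, 0], [0, 0, 0]], [-1, [0, -0.0186, 0], [0, 0, 0]], [-1, [0, -0.0254, 0], [0, 0, 0]], [-1, [0, -0.0299, 0], [0, 0, 0]], [-1, [0, -0.0318, 0], [0, 0, 0]], [-1, [0, -0.0311, 0], [0, 0, 0]], [-1, [0, -0.0278, 0], [0, 0, 0]], [-1, [0, -0.0222, 0], [0, 0, 0]], [-1, [0, -0.0149, 0], [0, 0, 0]], [-1, [0, -0.0063, 0], [0, 0, 0]], [-1, [0, 0.0027, 0], [0, 0, 0]], [-1, [0, 0.0118, 0], [0, 0, 0]], [-1, [0, 0.0202, 0], [0, 0, 0]], [-1, [0, 0.0275, 0], [0, 0, 0]], [-1, [0, 0.0333, 0], [0, 0, 0]], [-1, [0, 0.0376, 0], [0, 0, 0]], [-1, [0, 0.0404, 0], [0, 0, 0]], [-1, [0, 0.042, 0], [0, 0, 0]], [-1, [0, 0.0426, 0], [0, 0, 0]], [-1, [0, 0.0427, 0], [0, 0, 0]]]}}

```text
time_s: 13.27
tcp_pos: [0.5587, -0.1517, 0.2665]
ee_rot: [-3.141, -0.005, 3.091]
ft_force: [-10.7, -0.1, 2.4]
opening: 0.0302
```

```bash
python3 - <<'E'
from h import *
T,F,P=record(30,"r2.npz")
print(P[0],P[-1],observe()["ft_force"])
snap("scene","scene1");
for cam in("side","scene"):
    for t,z in(("pin_tip",.05),("base_socket",.022),("grip",.27)):
        for r in place_of(t,cam)[:4]: print(cam,t,np.round(r["position"],1),round(r["conf"],2),np.round(atz(cam,r["position"],z),4))
c0=proj("side",[P[0][0],P[0][1],.055]);print("pin exp",c0)
for t,f in zip(T,F): print(round(t,3),np.round(red(f,c0),2))
ims=[cv2.resize(cv2.cvtColor(F[i][150:290,270:400],cv2.COLOR_RGB2BGR),(390,420),interpolation=cv2.INTER_CUBIC) for i in(0,20)]
cv2.imwrite("pics/m2.png",np.hstack(ims))
E
```

```text
[ 0.55874086 -0.15166209  0.26646607] [ 0.55873444 -0.15165114  0.26646862] [-10.79444564   0.94217318   4.29654187]
side pin_tip [336.8 238.2] 0.69 [ 0.5651 -0.148   0.05  ]
side pin_tip [222.1 229.3] 0.21 [0.3593 0.0956 0.05  ]
side base_socket [290.6 319. ] 0.92 [ 0.3138 -0.2568  0.022 ]
side base_socket [330.9 248. ] 0.91 [ 0.5489 -0.1426  0.022 ]
side base_socket [364.1 386.9] 0.88 [ 0.3129 -0.4726  0.022 ]
side base_socket [426.9 235.5] 0.73 [ 0.7869 -0.2867  0.022 ]
side grip [336.9 166.3] 0.57 [ 0.5586 -0.1469  0.27  ]
side grip [265.5 267.8] 0.34 [ 0.22   -0.3194  0.27  ]
scene pin_tip [289.6 213.1] 0.97 [ 0.561  -0.1617  0.05  ]
scene base_socket [236.1 269.6] 0.77 [ 0.7872 -0.2887  0.022 ]
scene base_socket [277.8 166. ] 0.74 [ 0.3101 -0.2587  0.022 ]
scene base_socket [225.7 161.2] 0.71 [ 0.3126 -0.4676  0.022 ]
scene base_socket [294.4 217.7] 0.61 [ 0.5561 -0.1472  0.022 ]
scene grip [287.3 164.6] 0.81 [ 0.5534 -0.1586  0.27  ]
pin exp [336.14271812 238.35055818]
13.267 [0 0 0]
13.317 [0 0 0]
13.367 [0 0 0]
13.417 [0 0 0]
13.467 [0 0 0]
13.517 [0 0 0]
13.567 [337. 234.   1.]
13.617 [337.  234.2   5. ]
13.667 [336.9  234.55  20.  ]
13.717 [336.97 235.06  36.  ]
13.767 [336.91 235.43  79.  ]
13.817 [336.89 235.4   84.  ]
13.867 [336.95 235.27 110.  ]
13.917 [336.92 235.44 102.  ]
13.967 [336.93 235.77 110.  ]
14.017 [337.1  235.43 150.  ]
14.067 [337.12 235.52 147.  ]
14.117 [337.12 235.53 144.  ]
14.167 [337.11 235.51 136.  ]
14.217 [337.11 235.48 142.  ]
14.267 [337.12 235.42 138.  ]
14.317 [337.01 235.59 150.  ]
14.367 [336.88 235.6  104.  ]
14.417 [336.94 235.32  98.  ]
14.467 [336.93 235.45  98.  ]
14.517 [336.95 235.49  87.  ]
14.567 [336.91 235.02  55.  ]
14.617 [336.89 234.82  28.  ]
14.667 [337.  234.3  10. ]
14.717 [337.  234.8   5. ]
```

View pics/m2.png

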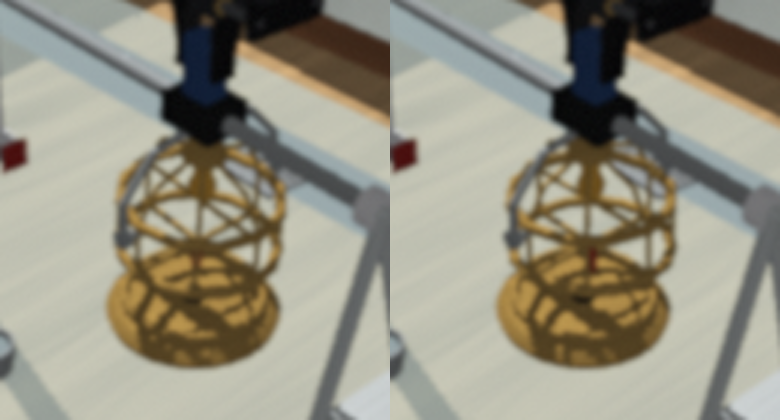

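```bash
cat > ang.py <<'E'
from h import *
yaw=-.049;RX=np.array([np.cos(yaw),np.sin(yaw),0]);RY=np.array([-np.sin(yaw),np.cos(yaw),0])
c=camera_info("side");K=np.array(c["intrinsics"]);E=np.array(c["extrinsics"]);R=E[:3,:3];O=-R.T@E[:3,3]
yy,xx=np.mgrid[0:400,0:640];D=np.stack([xx,yy,np.ones_like(xx)],-1)@np.linalg.inv(K).T@R
def pr(p): q=(p@R.T+E[:3,3])@K.T;return q[...,:2]/q[...,2:]
def field(C,R0,dz,tol=.006):
    z=.125+dz;P=O+D*((z-O[2])/D[...,2])[...,None];L=P-np.array([C[0],C[1],.125]);x=L@RX;y=L@RY
    m=np.abs(np.hypot(x,y)-R0)<tol
    e=1e-3;Q=P+(-dz*e)*RY+(y*e)[...,None]*np.array([0,0,1]);u=(pr(Q)-pr(P))/e
    return m,u
def fit(F,Iref,C,rings):
    g=cv2.GaussianBlur(Iref,(0,0),1.0);A=[];M=np.zeros((400,640),bool);U=np.zeros((400,640,2))
    for r,dz in rings: m,u=field(C,r,dz);U[m&~M]=u[m&~M];M|=m
    gx=cv2.Sobel(g,-1,1,0,ksize=3)/8;gy=cv2.Sobel(g,-1,0,1,ksize=3)/8
    J=-(gx*U[...,0:1]+gy*U[...,1:2])[M].ravel();th=[];ev=[]
    for f in F:
        d=(cv2.GaussianBlur(f,(0,0),1.0)-g)[M].ravel();t=J@d/(J@J);th.append(t);ev.append(1-((d-t*J)**2).sum()/max((d**2).sum(),1e-9))
    return np.array(th),np.array(ev)
E
python3 - <<'E'
from ang import *
d=np.load("r1.npz");T=d["T"];F=d["F"].astype(np.float32);C=d["P"][-1]
th=-.3*np.cos(3.1*(T-5.415));i=16;sel=[15,17];ref=F[16]
print("true",th[sel]-th[i])
out=[]
for r in np.arange(.05,.0721,.002):
    for dz in np.arange(-.06,.031,.005):
        t,e=fit(F[sel],ref,C,[(r,dz)]);out.append((e.mean(),r,dz,t[0],t[1]))
out.sort(reverse=True)
for o in out[:12]: print(np.round(o,3))
E
```

```text
true [-0.04596734  0.04645105]
[ 0.616  0.072  0.015 -0.034  0.037]
[ 0.608  0.058  0.005 -0.045  0.051]
[ 0.59   0.07   0.015 -0.038  0.035]
[ 0.588  0.056  0.005 -0.05   0.048]
[ 0.553  0.064  0.01  -0.042  0.043]
[ 0.55   0.06   0.005 -0.038  0.052]
[ 0.548  0.054  0.005 -0.053  0.048]
[ 0.544  0.066  0.01  -0.038  0.044]
[ 0.525  0.062  0.01  -0.044  0.041]
[ 0.49   0.052  0.005 -0.057  0.045]
[ 0.488  0.068  0.015 -0.041  0.032]
[ 0.482  0.068  0.03   0.025 -0.025]
```

```bash
cat >> ang.py <<'E'
def sinfit(T,th,w=3.1,Tref=None):
    A=np.c_[np.cos(w*(T-Tref)),np.sin(w*(T-Tref)),np.ones_like(T)];q,*_=np.linalg.lstsq(A,th,rcond=None)
    return q,np.std(A@q-th)   # theta=q0, thetadot=w*q1 at Tref
E
python3 - <<'E'
from ang import *
d=np.load("r2.npz");T=d["T"];F=d["F"].astype(np.float32);C=d["P"][-1];now=observe()["time_s"];print("now",now)
for rings in([(.064,.01)],[(.058,.005)],[(.072,.015)]):
    for k in (8,17):
        t,e=fit(F,F[k],C,rings);q,s=sinfit(T,t,3.1,now);print(rings,k,np.round(q,4),"amp",round(np.hypot(q[0],q[1]),4),"res",round(s,4),"ev",round(e.mean(),2))
print(np.round(t,3))
E
```

```text
now 15.1167
[(0.064, 0.01)] 8 [0.0466 0.0078 0.0057] amp 0.0472 res 0.0028 ev 0.33
[(0.064, 0.01)] 17 [0.0272 0.0042 0.0289] amp 0.0276 res 0.0014 ev 0.16
[(0.058, 0.005)] 8 [0.0545 0.0087 0.0038] amp 0.0551 res 0.0022 ev 0.31
[(0.058, 0.005)] 17 [0.0374 0.0053 0.0413] amp 0.0377 res 0.0028 ev 0.22
[(0.072, 0.015)] 8 [0.0406 0.0069 0.0049] amp 0.0412 res 0.0026 ev 0.39
[(0.072, 0.015)] 17 [0.0202 0.003  0.0224] amp 0.0204 res 0.0017 ev 0.2
[0.038 0.037 0.035 0.035 0.034 0.031 0.028 0.027 0.023 0.021 0.015 0.013
 0.01  0.007 0.005 0.002 0.002 0.    0.    0.002 0.002 0.004 0.005 0.008
 0.011 0.014 0.019 0.021 0.025 0.027]
```

```bash
python3 - <<'E'
from h import *
def dark(fn,c,r=7):
    g=cv2.imread(fn).astype(float).sum(2);y0,x0=c[1]-r,c[0]-r;p=g[y0:y0+2*r+1,x0:x0+2*r+1]
    w=np.clip(np.median(p)*.55-p,0,None);yy,xx=np.mgrid[y0:y0+2*r+1,x0:x0+2*r+1];return (w*xx).sum()/w.sum(),(w*yy).sum()/w.sum()
a=dark("pics/scene0.png",(295,219),5);b=dark("pics/side0.png",(334,248),5)
print(a,b,atz("scene",a,.022),atz("side",b,.022),tri([("scene",a),("side",b)]))
for fn,s,c in(("w0",dict(tcp_pos=[.57629,.24646,.31137],ee_rot=[3.14123,-.00079,3.09293]),(47,171)),("w1",dict(tcp_pos=[.57165,.12173,.33713],ee_rot=[3.14143,.00137,3.08811]),(143,167))):
    p=dark(f"pics/{fn}.png",c,12);print(fn,p,wrist_atz(p,.022,s))
# bias check at known carriage spot: tower button (true place pressed), via scene/side dark top
E
```

```text
(np.float64(294.45733041575494), np.float64(217.53391684901533)) (np.float64(333.80291431902083), np.float64(247.73060034971832)) [ 0.5553729  -0.14711917  0.022     ] [ 0.55550311 -0.14707862  0.022     ] [ 0.55543906 -0.14711903  0.0220677 ]
w0 (np.float64(48.06593500961802), np.float64(169.92418933773016)) [ 0.55537326 -0.142562    0.022     ]
w1 (np.float64(143.872948056026), np.float64(166.19534969912544)) [ 0.55523537 -0.14358283  0.022     ]
```

```bash
python3 - <<'E'
from plan import *
T0=15.1167;q=np.array([.050,.0083]);dt=.06
th0=[q[0]*np.cos(w*dt)+q[1]*np.sin(w*dt), w*(-q[0]*np.sin(w*dt)+q[1]*np.cos(w*dt))]
a,r=plan(th0,.0057,40,.08,.06);X,V,TH=sim(a,th0)
print(r.success,abs(a).max(),abs(V).max(),X.min(),X.max(),np.hypot(TH[:,0],TH[:,1]/w).max())
for k in range(0,40,20): print(k,[float(v) for v in np.round((X[k:k+20]-(X[k-1] if k else 0))*1000,1)])
E
```

```text
True 0.1360462726907444 0.05349702281781961 -0.03578065153931619 0.007592246417093197 0.05066306158887347
0 [-0.0, -0.1, -0.4, -1.1, -2.2, -3.8, -5.9, -8.6, -11.7, -15.2, -19.0, -22.7, -26.3, -29.5, -32.3, -34.3, -35.5, -35.8, -35.1, -33.6]
20 [2.4, 5.6, 9.4, 13.5, 17.9, 22.4, 26.6, 30.5, 33.8, 36.6, 38.7, 40.1, 40.9, 41.2, 41.0, 40.6, 40.1, 39.7, 39.4, 39.3]
```

>>> {"fn": "arm_command", "kwargs": {"increments": [[-1, [0, 0, 0], [0, 0, 0]], [-1, [0, -0.0001, 0], [0, 0, 0]], [-1, [0.0005, -0.0004, 0], [0, 0, 0]], [-1, [0.0005, -0.0011, 0], [0, 0, 0]], [-1, [0.001, -0.0022, 0], [0, 0, 0]], [-1, [0.001, -0.0038, 0], [0, 0, 0]], [-1, [0.001, -0.0059, 0], [0, 0, 0]], [-1, [0.0015, -0.0086, 0], [0, 0, 0]], [-1, [0.0015, -0.0117, 0], [0, 0, 0]], [-1, [0.0015, -0.0152, 0], [0, 0, 0]], [-1, [0.002, -0.019, 0], [0, 0, 0]], [-1, [0.002, -0.0227, 0], [0, 0, 0]], [-1, [0.002, -0.0263, 0], [0, 0, 0]], [-1, [0.002, -0.0295, 0], [0, 0, 0]], [-1, [0.002, -0.0323, 0], [0, 0, 0]], [-1, [0.002, -0.0343, 0], [0, 0, 0]], [-1, [0.002, -0.0355, 0], [0, 0, 0]], [-1, [0.002, -0.0358, 0], [0, 0, 0]], [-1, [0.002, -0.0351, 0], [0, 0, 0]], [-1, [0.002, -0.0336, 0], [0, 0, 0]]]}}

```text
time_s: 16.78
tcp_pos: [0.5572, -0.1844, 0.2665]
ee_rot: [-3.14, -0.0, 3.091]
ft_force: [-5.2, -1.8, 1.1]
opening: 0.0293
```

>>> {"fn": "arm_command", "kwargs": {"increments": [[-1, [0, 0.0024, 0], [0, 0, 0]], [-1, [0, 0.0056, 0], [0, 0, 0]], [-1, [0, 0.0094, 0], [0, 0, 0]], [-1, [0, 0.0135, 0], [0, 0, 0]], [-1, [0, 0.0179, 0], [0, 0, 0]], [-1, [0, 0.0224, 0], [0, 0, 0]], [-1, [0, 0.0266, 0], [0, 0, 0]], [-1, [0, 0.0305, 0], [0, 0, 0]], [-1, [0, 0.0338, 0], [0, 0, 0]], [-1, [0, 0.0366, 0], [0, 0, 0]], [-1, [0, 0.0387, 0], [0, 0, 0]], [-1, [0, 0.0401, 0], [0, 0, 0]], [-1, [0, 0.0409, 0], [0, 0, 0]], [-1, [0, 0.0412, 0], [0, 0, 0]], [-1, [0, 0.041, 0], [0, 0, 0]], [-1, [0, 0.0406, 0], [0, 0, 0]], [-1, [0, 0.0401, 0], [0, 0, 0]], [-1, [0, 0.0397, 0], [0, 0, 0]], [-1, [0, 0.0394, 0], [0, 0, 0]], [-1, [0, 0.0393, 0], [0, 0, 0]]]}}

```text
time_s: 18.45
tcp_pos: [0.559, -0.1442, 0.2665]
ee_rot: [3.141, -0.001, 3.092]
ft_force: [-5.9, 0.6, 1.1]
opening: 0.0298
```

```bash
python3 - <<'E'
from ang import *
record(36,"r3.npz")
d=np.load("r3.npz");T=d["T"];F=d["F"].astype(np.float32);C=d["P"][-1];s=observe();now=s["time_s"];print("now",now,C,s["ft_force"])
for rings in([(.064,.01)],[(.058,.005)]):
    for k in (2,12,24):
        t,e=fit(F,F[k],C,rings);q,sd=sinfit(T,t,3.1,now);print(rings,k,np.round(q,4),"amp",round(np.hypot(q[0],q[1]),4),"res",round(sd,4))
cv2.imwrite("pics/m3.png",cv2.resize(cv2.cvtColor(d["F"][12][150:290,270:400],cv2.COLOR_RGB2BGR),(520,560),interpolation=cv2.INTER_CUBIC))
E
```

```text
now 20.25 [ 0.5590499  -0.1441552   0.26646131] [-5.99049927  1.46647923  1.16262844]
[(0.064, 0.01)] 2 [-0.0036 -0.0051  0.0061] amp 0.0063 res 0.001
[(0.064, 0.01)] 12 [-0.0038 -0.0055  0.0028] amp 0.0067 res 0.001
[(0.064, 0.01)] 24 [-0.0038 -0.0054 -0.0068] amp 0.0066 res 0.0011
[(0.058, 0.005)] 2 [-0.0047 -0.0068  0.0079] amp 0.0083 res 0.0011
[(0.058, 0.005)] 12 [-0.0049 -0.0071  0.0029] amp 0.0087 res 0.0011
[(0.058, 0.005)] 24 [-0.0049 -0.007  -0.0083] amp 0.0085 res 0.0011
```

View pics/m3.png

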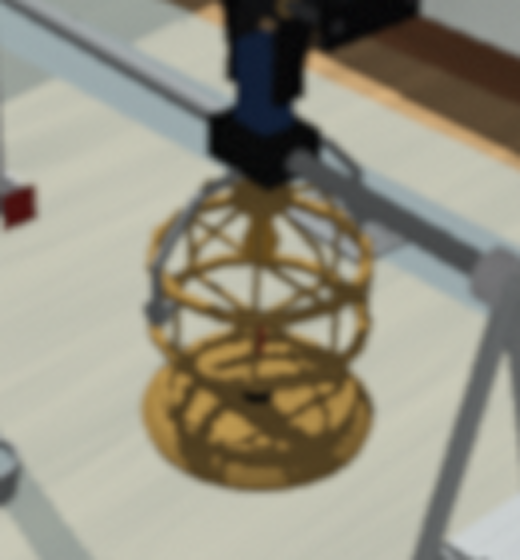

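```bash
python3 - <<'E'
from plan import *
from h import proj
print(proj("side",[.559,-.1442,.06]),proj("side",[.559,-.1442,.022]))
q=np.array([-.0044,-.0063]);dt=.06
th0=[q[0]*np.cos(w*dt)+q[1]*np.sin(w*dt), w*(-q[0]*np.sin(w*dt)+q[1]*np.cos(w*dt))]
a,r=plan(th0,-.001,20,.08,.06);X,V,TH=sim(a,th0)
print(r.success,abs(a).max(),abs(V).max(),np.hypot(TH[:,0],TH[:,1]/w).max());print([float(v) for v in np.round(X*1000,1)])
E
```

```text
[334.28215131 235.5510162 ] [333.97341326 246.67503617]
True 0.049270699284493895 0.012106603291265707 0.007317050674411219
[-0.2, -0.6, -1.4, -2.3, -3.3, -4.2, -4.9, -5.3, -5.4, -5.2, -4.7, -4.1, -3.4, -2.7, -2.1, -1.6, -1.3, -1.1, -1.0, -1.0]
```

Small final correction, then hold for more than 5 s while recording.

>>> {"fn": "arm_command", "kwargs": {"increments": [[-1, [0, -0.0002, 0], [0, 0, 0]], [-1, [0, -0.0006, 0], [0, 0, 0]], [-1, [0, -0.0014, 0], [0, 0, 0]], [-1, [0.0005, -0.0023, 0], [0, 0, 0]], [-1, [0.0005, -0.0033, 0], [0, 0, 0]], [-1, [0.0005, -0.0042, 0], [0, 0, 0]], [-1, [0.001, -0.0049, 0], [0, 0, 0]], [-1, [0.001, -0.0053, 0], [0, 0, 0]], [-1, [0.001, -0.0054, 0], [0, 0, 0]], [-1, [0.001, -0.0052, 0], [0, 0, 0]], [-1, [0.001, -0.0047, 0], [0, 0, 0]], [-1, [0.001, -0.0041, 0], [0, 0, 0]], [-1, [0.001, -0.0034, 0], [0, 0, 0]], [-1, [0.001, -0.0027, 0], [0, 0, 0]], [-1, [0.001, -0.0021, 0], [0, 0, 0]], [-1, [0.001, -0.0016, 0], [0, 0, 0]], [-1, [0.001, -0.0013, 0], [0, 0, 0]], [-1, [0.001, -0.0011, 0], [0, 0, 0]], [-1, [0.001, -0.001, 0], [0, 0, 0]], [-1, [0.001, -0.001, 0], [0, 0, 0]]]}}

```text
time_s: 21.92
tcp_pos: [0.5589, -0.1457, 0.2665]
ee_rot: [-3.141, 0.001, 3.092]
ft_force: [5.5, -1.1, -4.2]
opening: 0.0299
```

```bash
python3 - <<'E'
from ang import *
record(30,"r4.npz")
d=np.load("r4.npz");T=d["T"];F=d["F"].astype(np.float32);C=d["P"][-1];s=observe();now=s["time_s"];print("now",now,C,s["ft_force"])
for k in (2,12,24):
    t,e=fit(F,F[k],C,[(.064,.01)]);q,sd=sinfit(T,t,3.1,now);print(k,np.round(q,4),"amp",round(np.hypot(q[0],q[1]),4),"res",round(sd,4))
E
```

```text
now 23.4167 [ 0.55889614 -0.1456047   0.26649312] [ 5.04051669 -1.84344909 -4.44020795]
2 [-0.0023  0.0003 -0.0017] amp 0.0023 res 0.0005
12 [-0.0023  0.0003 -0.0016] amp 0.0023 res 0.0005
24 [-0.0023  0.0003  0.0023] amp 0.0023 res 0.0005
```

>>> {"fn": "arm_command", "kwargs": {"increments": [[-1, [-0.0005, 0, 0], [0, 0, 0]], [-1, [-0.0005, 0, 0], [0, 0, 0]], [-1, [-0.0005, 0, 0], [0, 0, 0]], [-1, [-0.0005, 0, 0], [0, 0, 0]], [-1, [-0.0005, 0, 0], [0, 0, 0]], [-1, [-0.0005, 0, 0], [0, 0, 0]], [-1, [-0.0005, 0, 0], [0, 0, 0]], [-1, [-0.0005, 0, 0], [0, 0, 0]], [-1, [-0.0005, 0, 0], [0, 0, 0]], [-1, [-0.0005, 0, 0], [0, 0, 0]], [-1, [-0.0005, 0, 0], [0, 0, 0]], [-1, [-0.0005, 0, 0], [0, 0, 0]], [-1, [-0.0005, 0, 0], [0, 0, 0]], [-1, [-0.0005, 0, 0], [0, 0, 0]], [-1, [-0.0005, 0, 0], [0, 0, 0]], [-1, [-0.0005, 0, 0], [0, 0, 0]], [-1, [-0.0005, 0, 0], [0, 0, 0]], [-1, [-0.0005, 0, 0], [0, 0, 0]], [-1, [-0.0005, 0, 0], [0, 0, 0]], [-1, [-0.0005, 0, 0], [0, 0, 0]]]}}

```text
time_s: 25.08
tcp_pos: [0.5589, -0.1454, 0.2665]
ee_rot: [-3.142, 0.0, 3.092]
ft_force: [5.1, -1.3, -6.1]
opening: 0.0299
```

>>> {"fn": "arm_command", "kwargs": {"increments": [[-1, [0, 0, 0], [0, 0, 0]], [-1, [0, 0, 0], [0, 0, 0]], [-1, [0, 0, 0], [0, 0, 0]], [-1, [0, 0, 0], [0, 0, 0]], [-1, [0, 0, 0], [0, 0, 0]], [-1, [0, 0, 0], [0, 0, 0]], [-1, [0, 0, 0], [0, 0, 0]], [-1, [0, 0, 0], [0, 0, 0]], [-1, [0, 0, 0], [0, 0, 0]], [-1, [0, 0, 0], [0, 0, 0]], [-1, [0, 0, 0], [0, 0, 0]], [-1, [0, 0, 0], [0, 0, 0]], [-1, [0, 0, 0], [0, 0, 0]], [-1, [0, 0, 0], [0, 0, 0]], [-1, [0, 0, 0], [0, 0, 0]], [-1, [0, 0, 0], [0, 0, 0]], [-1, [0, 0, 0], [0, 0, 0]], [-1, [0, 0, 0], [0, 0, 0]], [-1, [0, 0, 0], [0, 0, 0]], [-1, [0, 0, 0], [0, 0, 0]]]}}

```text
time_s: 26.75
tcp_pos: [0.5589, -0.1454, 0.2665]
ee_rot: [3.142, 0.0, 3.092]
ft_force: [4.2, -1.1, -6.1]
opening: 0.0296
```

>>> {"fn": "arm_command", "kwargs": {"increments": [[-1, [0, 0, 0], [0, 0, 0]], [-1, [0, 0, 0], [0, 0, 0]], [-1, [0, 0, 0], [0, 0, 0]], [-1, [0, 0, 0], [0, 0, 0]], [-1, [0, 0, 0], [0, 0, 0]], [-1, [0, 0, 0], [0, 0, 0]], [-1, [0, 0, 0], [0, 0, 0]], [-1, [0, 0, 0], [0, 0, 0]], [-1, [0, 0, 0], [0, 0, 0]], [-1, [0, 0, 0], [0, 0, 0]], [-1, [0, 0, 0], [0, 0, 0]], [-1, [0, 0, 0], [0, 0, 0]], [-1, [0, 0, 0], [0, 0, 0]], [-1, [0, 0, 0], [0, 0, 0]], [-1, [0, 0, 0], [0, 0, 0]], [-1, [0, 0, 0], [0, 0, 0]], [-1, [0, 0, 0], [0, 0, 0]], [-1, [0, 0, 0], [0, 0, 0]], [-1, [0, 0, 0], [0, 0, 0]], [-1, [0, 0, 0], [0, 0, 0]]]}}

```text
time_s: 28.42
tcp_pos: [0.5589, -0.1454, 0.2665]
ee_rot: [3.142, 0.0, 3.092]
ft_force: [5.0, -1.2, -6.4]
opening: 0.0299
```

```bash
python3 - <<'E'
from ang import *
record(24,"r5.npz")
d=np.load("r5.npz");T=d["T"];F=d["F"].astype(np.float32);C=d["P"][-1];s=observe();now=s["time_s"];print("now",now,C,s["ft_force"])
for k in (2,12):
    t,e=fit(F,F[k],C,[(.064,.01)]);q,sd=sinfit(T,t,3.1,now);print(k,np.round(q,4),"amp",round(np.hypot(q[0],q[1]),4),"res",round(sd,4))
E
```

```text
now 29.6167 [ 0.55890586 -0.14543483  0.26649869] [ 4.21775639 -1.19725432 -6.05259197]
2 [-0.0002 -0.0003 -0.0001] amp 0.0004 res 0.0002
12 [-0.0002 -0.0004 -0.0003] amp 0.0004 res 0.0002
```

>>> {"fn": "arm_command", "kwargs": {"increments": [[-0.2, [0, 0, 0], [0, 0, 0]], [0, [0, 0, 0], [0, 0, 0]], [0.2, [0, 0, 0], [0, 0, 0]], [0.4, [0, 0, 0], [0, 0, 0]], [0.6, [0, 0, 0], [0, 0, 0]], [0.6, [0, 0, 0], [0, 0, 0]], [0.6, [0, 0, 0], [0, 0, 0]], [0.6, [0, 0, 0], [0, 0, 0]]]}}

```text
time_s: 30.28
tcp_pos: [0.5588, -0.1454, 0.2666]
ee_rot: [3.142, -0.0, 3.092]
ft_force: [0.6, 0.3, 0.3]
opening: 0.0678
```

>>> {"fn": "arm_command", "kwargs": {"increments": [[0.6, [0, 0, -0.015], [0, 0, 0]], [0.6, [0, 0, -0.04], [0, 0, 0]], [0.6, [0, 0, -0.07], [0, 0, 0]], [0.6, [0, 0, -0.1], [0, 0, 0]], [0.6, [0, 0, -0.12], [0, 0, 0]], [0.6, [0, 0, -0.12], [0, 0, 0]], [0.6, [0, 0, -0.12], [0, 0, 0]]]}}

```text
time_s: 30.87
tcp_pos: [0.5594, -0.1457, 0.3882]
ee_rot: [-3.141, 0.003, 3.092]
ft_force: [0.4, -0.0, -0.5]
opening: 0.0696
```

```bash
python3 - <<'E'
from ang import *
C=np.load("r5.npz")["P"][-1];record(30,"r6.npz")
d=np.load("r6.npz");T=d["T"];F=d["F"].astype(np.float32);s=observe();now=s["time_s"];print("now",now,s["tcp_pos"],s["ft_force"])
t,e=fit(F,F[12],C,[(.064,.01)]);q,sd=sinfit(T,t,3.1,now);print(np.round(q,4),"amp",round(np.hypot(q[0],q[1]),4))
a=snap("scene")
cv2.imwrite("pics/end.png",cv2.cvtColor(np.hstack([cv2.resize(a[130:290,190:440],(400,256)),cv2.resize(d["F"][-1][120:290,220:440],(400,256))]),cv2.COLOR_RGB2BGR))
E
```

```text
now 32.3667 [ 0.55883079 -0.14546674  0.38654308] [-0.63413768 -0.68273005  0.04033627]
[0.0007 0.0006 0.0011] amp 0.0009
```

View pics/end.png

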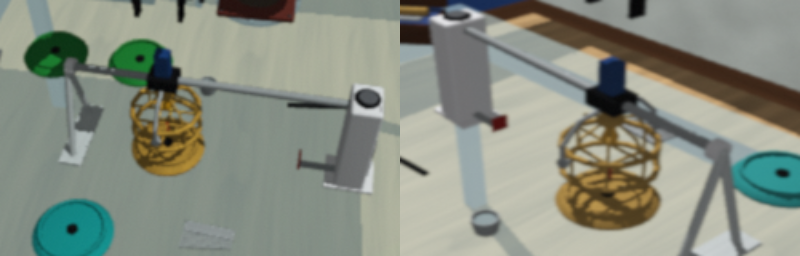

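The dome hangs still over the gilt base: in the end picture the pin is at about (610,173) and the socket at about (608,193). The gripper is clear, and the loupe, spudger and comb look undisturbed.

```bash
python3 -c "
from station import *
print(sign_off())"
```

```text
the job is handed in; nothing more can be done
None
```

The job is done and handed in at about 32 s of the 64 s. The dome hangs free and still over the gilt base.

- **Release:** I pressed the button to its stop. The fingertip stopped at 242 mm with the force at 17 N, which agrees with the full 15 mm travel. The dome came free at the start of its 0.30 rad swing.
- **Moving and damping:** I took the blue grip and drove planned profiles along the rail at up to 0.13 m/s. The plan had the swing shrinking almost all the way. The measured swing fell from 0.30 to 0.05 to 0.008 to 0.002 rad.
- **Hold and let go:** I held the carriage over the base for more than 7 s, with the swing at 0.0004 rad at the end of it. I then opened the gripper and rose clear. The last check, after letting go, gave 0.001 rad.
- **Position over the base:** The carriage stands at y = -145.4 mm in the world frame. The scene and side cameras put the socket at -147 mm and the wrist camera at about -143 mm, so I set it between the two. That leaves about 2 mm of doubt along the rail. Across the rail the base sits about 3 mm off the rail line, which I could not change.
- **Disagreements:** The network's first socket pixel was up to 4 px off, so I used the dark-disc centroid instead.
- **Side loads:** Force across the rail reached about 11 N while I was dragging the carriage.
- **Bystanders:** The loupe, spudger and comb look unmoved in the last picture; I did not measure their positions.

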